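Valve to the top

ROBOT

A 6-joint arm with a two-finger parallel gripper is mounted at the origin on a cart in front of the work surface, level with it; the furniture and walls round the work are solid. World frame = base frame: x ahead of the robot, y to its left, z up, the work surface at z = 0. Lengths are in m, angles in rad, forces in N, time in s.
With the tool pointing down it reaches from about 0.325 to 0.925 m from the base axis. Payload 3.1 kg.
Tool frame: the origin (TCP) lies midway between the tips of the shut fingers; the grasp point (between the pads) lies 19 mm behind it; z points along the fingers, x is the direction in which the jaws open and shut, and the axes are right-handed (so a half turn about z gives the same grasp; the last joint's range is limited). The gripper opens to 85 mm and grips with 20 to 120 N. Pads are 22 mm wide; open, the fingers measure 114 mm over their backs; the gripper's body (76 mm by 85 mm) begins 54 mm behind the grasp point. The pads swing forward as they close: fully open they stand 13 mm farther back than shut.
Start: joints at [1.029, 0.217, 1.613, -0, 1.311, -0.112], TCP at [0.26, 0.568, 0.231] pointing down, gripper open.
Joint ranges: [-2.75, 2.75], [-0.78, 2.1], [0.31, 2.55], [-1.13, 4.27], [0.13, 2.63], [-2.58, 2.58]. Speed limits (rad/s): [2.79, 2.79, 3.14, 3.14, 3.14, 3.14].

INTERFACE

Orientations are given as [roll, pitch, yaw] about the fixed x, y, z axes, in that order (R = Rz(yaw) Ry(pitch) Rx(roll)).
In Python, from plant import robot gives the robot as it stands. Calls block until the motion is done:
- robot.movep(position, orientation): joint-space move of the TCP to a pose.
- robot.move_l(position, rotation=None, vel=0.15, f_stop=None): straight line of the TCP; rotation=None keeps the orientation; vel is the mean speed in m/s. With f_stop (N) it stops when the force on the tool has changed by that much, and returns True; else False.
- robot.move_joints(angles): joint-space move.
- robot.let_go() and robot.grab(newtons=None): open the fingers fully, or close them until they stop; newtons is the grip in N (None keeps the last).
- robot.sleep(seconds).
- robot.ik(position, orientation): joint angles nearest the present ones, or None.
- robot.observe(): the state.
- robot.capture(name): name is "side" or "top" or "wrist"; returns a dict with "image" (480x640x3 uint8, blue, green, red), "K" (3x3 intrinsics, pixels), "D" ([k1, k2, p1, p2, k3] as OpenCV has them; the pictures are not rectified), "R" (3x3) and "t" (3): a world point X has camera coordinates R X + t; the wrist camera has in their place "T_tool_cam" (4x4, takes a point from camera to tool coordinates, whose origin is the TCP and whose axes are the tool frame's). Camera axes: x right, y down, z forward; pixel columns grow to the right and rows downward; lengths in m; the calibration is good to about 2 mm. A picture is of the moment at which its call begins: read the wrist's pose just before it. There is no depth.
A pose or a line that the arm cannot do raises robot.PlanningError and nothing moves.
- robot.hand_in(): hands the job in, once; it reports no verdict.
Trained networks look in a picture, given as the dict that the camera call returned (one of the last four; its "shot" number tells which), for a name from the list of things; names that differ only in an ending like _2 or _b are one class to them, and where a whole thing is asked for, a point or a joint stands for the part that bears it (a point fixed in the world has none). Each returns a list of dicts, best first, with "score" (0 to 1); they miss things now and then, are a little off and sometimes report something else, mostly with a low value. They report only what shows in the picture. A call takes as long as a camera call.
- robot.cut_out(label, picture): "mask" (480x640 bool, what is visible of it) and "bbox" ([centre column, centre row, width, height] in pixels, round what is visible of it).
The state is a dict: "time_s": time; "q": joint angles; "qd": joint speeds; "joint_torque": joint torques, N m; "ee_pos": TCP position; "tcp_rot": TCP orientation; "contact_force": force on the tool from outside, world axes, zero at the start; "moment": the same for the moment, N m; "opening": opening from 0.0 (shut) to 1.0 (fully open).
Only numpy, scipy, OpenCV 4.12 (cv2) and the standard library are available. Lean on these libraries where they do the work, as an engineer would, in place of code of your own. Each camera call takes 0.05 s, during which the arm holds its last target.

TASK

The trolley wheel in the truing stand has a freshly cemented tyre and is about to be pumped up: turn it by pushing its spokes round with a fingertip, going on from spoke to spoke as needed, until the valve stem stands at the very top of the wheel, straight above the axle, then let go and leave the wheel at rest there. Either way round will do, but keep off the tyre and its rim, do not push on the valve stem, and leave the things standing around where they are. Push gently; nothing is to be gripped or lifted.

Things in the scene. Friction and masses are not known exactly. Their poses are not given: they have to be found in the camera images.
- truing_stand: fixed grey stand that leans the wheel back. Origin under the middle of its base; x away from the robot, z up. Base 200 (x) by 250 (y) mm, 16 mm high. Steel uprights 32 mm wide, 48 mm before and behind the wheel's middle plane, end 16 mm above the axle; axle ends and nuts reach 62 mm out, radius up to 11 mm. Two gauge posts at y = +75 mm, 34 mm before and behind that plane, end 82 mm below the axle.
- hub_center (a point): centre of the wheel, on the axle in the middle plane of the wheel; 172 mm above the work surface, at x = 25 mm of the stand. It does not move. The wheel's plane leans back 0.30 rad (17 degrees): its top leans away from the robot, and the axle's near end points that much upwards.
- wheel (a joint): turn of the wheel (rad), clockwise seen from the robot: 0 = valve at the very top, 1.571 = at 3 o'clock (the stand's -y side), 3.142 = at the bottom, 4.712 = at 9 o'clock (+y side), 6.283 = at the top again. Starts between 2.0 and 4.28; no stops. Seals hold it where it is left (drag 0.12 N m, more when turned fast): pushed slowly it stops at once, pushed fast it coasts on some degrees.
- spokes: five cast aluminium spokes and hub, turning with the wheel. Origin at the hub centre, z towards the valve, x along the axle. Spokes radial, 12 mm wide, 20 mm deep along the axle (10 mm either side of the middle plane), free from 44 to 105 mm from the axle, at 36, 108, 180, 252 and 324 degrees round from the valve. Hub 60 mm across in its middle, 46 mm across out to 34 mm either side.
- tyre: black rubber tyre and its aluminium rim, 303 mm over all, 33 mm wide. Inside of the rim 113 mm from the axle; the rim is 31 mm wide. Freshly cemented: it must not be pushed. Origin at the hub centre, axes as the spokes. Its lowest point is 10 mm above the base.
- valve: brass valve stem with black dust cap, 8 to 13 mm thick, standing inwards from the rim towards the hub, from 113 mm to 76 mm from the axle, half-way between two spokes. It must not be pushed. Origin at the hub centre, z axis along the stem towards the rim.
- valve_tip (a point): the inner end of the valve's dust cap, 76 mm from the axle.
- bottle_soap: squeeze bottle of leak-finding soap, 65 by 90 by 234 mm, loose bystander; origin at its underside.
- jar_petrol: screw-lid jar with a red lid, 63 mm across, 55 mm high, loose bystander; origin at its underside.
- tape_micropore: roll of beige tape lying flat, 72 mm across, 19 mm high, loose bystander; origin at its underside.
- marker_violet: marker pen lying on the surface, 135 mm long, 12 mm thick, loose bystander; origin at its underside.

How it is judged:
On the way:
1. a finger pushes a spoke while the valve is still well away from the top (contact force between the fingers and spokes above 0.4 N and value of joint wheel between 0.9 and 5.38 rad), for 0.05 s.
At the end, for the whole second after the job is handed in: the valve stem stands at the top of the wheel, within 0.1 rad (about 6 degrees) of straight above the axle, reached from either side; the wheel is at rest, and the soap bottle, jar, tape and marker are within 20 mm of where they stood ((value of joint wheel between -0.1 and 0.1 rad or value of joint wheel between 6.183 and 6.383 rad) and velocity of joint wheel between -0.05 and 0.05 rad/s and distance of each of bottle_soap, jar_petrol, tape_micropore, marker_violet from where it was at the start of the episode below 0.02 m); the robot touches nothing.
It fails at once if the valve stem is pushed (more than 1.5 N) (contact force between any of the fingers, the arm and valve above 1.5 N).
It fails at once if the tyre or its rim is pushed (more than 4 N) (contact force between any of the fingers, the arm and tyre above 4 N).
It fails at once if a spoke is gripped or forced (more than 18 N from the fingers) (contact force between the fingers and spokes above 18 N).
It fails at once if a bystander is shoved or lifted (more than 20 mm) (distance of any of bottle_soap, jar_petrol, tape_micropore, marker_violet from where it was at the start of the episode above 0.02 m).
It also fails if it takes over 64 s, if anything falls off the work surface, if the arm or the gripper's body presses on something with over 40 N, if the wrist force passes 120 N, or if a joint passes its speed limit or range.

## Working session

There is one attempt and no reset: what is moved stays moved. The work goes in short steps, each a Python script; the robot and the scene stay as the last script left them, time stands still between calls to the robot, and variables do not carry over. Pictures are saved under pics/ and viewed, and the job is handed in when it is done.

```bash
ls; mkdir -p pics; python3 - <<'E'
from plant import robot
import cv2,pickle
d={}
for n in("side","top","wrist"):
    c=robot.capture(n); cv2.imwrite(f"pics/a_{n}.png",c["image"]); d[n]=c
    if n!="wrist":
        for l in("truing_stand","spokes","tyre","valve","bottle_soap","jar_petrol","tape_micropore","marker_violet"):
            r=robot.cut_out(l,c); print(n,l,[(round(x["score"],2),[round(float(v)) for v in x["bbox"]]) for x in r[:2]])
            d[n,l]=r
    print({k:v for k,v in c.items() if k!="image"})
pickle.dump(d,open("a.pkl","wb"))
print(robot.observe())
E
```

```text
pics
side truing_stand [(0.85, [308, 227, 116, 167])]
side spokes [(0.69, [315, 209, 59, 95]), (0.22, [313, 369, 59, 16])]
side tyre [(0.96, [320, 210, 96, 130])]
side valve [(0.38, [380, 414, 28, 40])]
side bottle_soap [(0.91, [463, 311, 58, 78])]
side jar_petrol [(0.58, [380, 415, 27, 38])]
side tape_micropore [(0.94, [223, 216, 26, 22])]
side marker_violet [(0.85, [314, 370, 59, 21])]
{'K': array([[510.57026482,   0.        , 319.02028276],
       [  0.        , 510.57026482, 240.68096917],
       [  0.        ,   0.        ,   1.        ]]), 'D': array([-0.06936267,  0.        ,  0.        ,  0.        ,  0.        ]), 'R': array([[ 0.82294739, -0.56796752,  0.0130572 ],
       [-0.42422101, -0.62963074, -0.65084688],
       [ 0.3778811 ,  0.5300736 , -0.75909673]]), 't': array([-0.48370232,  0.26840509,  1.11304846]), 'shot': 1}
top truing_stand [(0.83, [286, 244, 137, 92])]
top spokes [(0.91, [287, 234, 99, 33])]
top tyre [(0.95, [287, 226, 139, 60])]
top valve [(0.37, [263, 243, 10, 3])]
top bottle_soap [(0.74, [193, 287, 32, 30]), (0.72, [444, 183, 48, 38])]
top jar_petrol [(
[... 1134 characters left out ...]
00000e+00,
         1.00000000e+00]]), 'shot': 3}
{'time_s': 0.95, 'q': array([ 1.02879250e+00,  2.16873434e-01,  1.61336465e+00, -1.76162535e-05,
        1.31130920e+00, -1.12198355e-01]), 'qd': array([ 0.00103817,  0.00023865, -0.00140781,  0.00035261, -0.00033869,
       -0.00033766]), 'joint_torque': array([ 1.46888283e-04, -3.96903062e+01, -3.04261136e+01, -2.82354504e-04,
        6.98897820e-04,  7.74020720e-06]), 'ee_pos': array([0.26043169, 0.56818552, 0.23133525]), 'tcp_rot': array([ 3.14157065e+00, -4.31738436e-05,  1.14099537e+00]), 'contact_force': array([0.07472582, 0.7868098 , 0.34404746]), 'moment': array([ 0.01420728,  0.02476947, -0.02955936]), 'opening': 0.9976745951654777}
```

View pics/a_side.png

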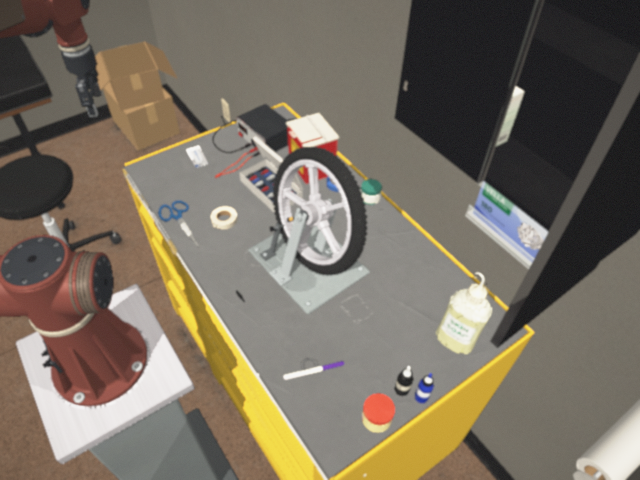

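View pics/a_top.png

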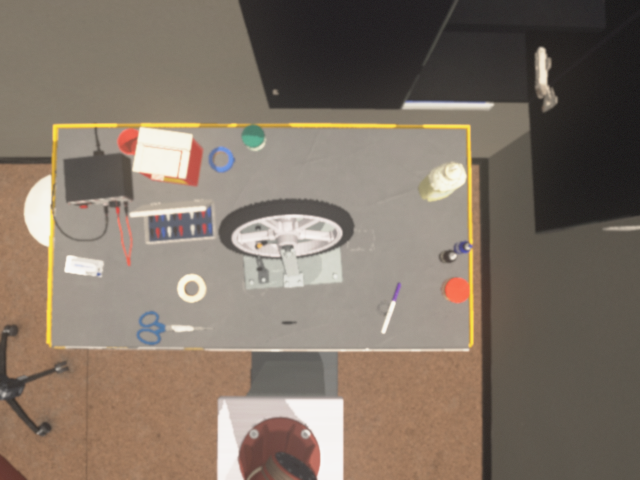

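View pics/a_wrist.png

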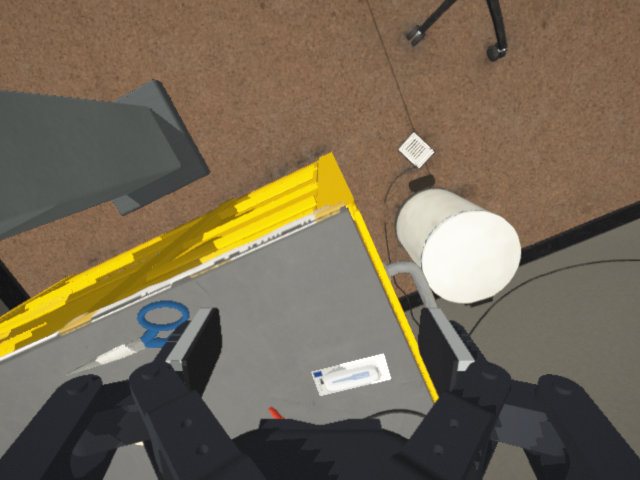

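```bash
cat > h.py <<'E'
import numpy as np,cv2,pickle
def axes(yaw):
    Rz=cv2.Rodrigues(np.array([0,0,yaw]))[0]
    # a: axle away from robot (points down-away): near end points upwards
    a=Rz@np.array([np.cos(.3),0,-np.sin(.3)])   # pointing away, downwards
    u=Rz@np.array([np.sin(.3),0,np.cos(.3)])    # up in plane, leaning away
    r=Rz@np.array([0,-1.,0])                    # right (3 o'clock, -y)
    return a,u,r
def pt(hub,yaw,rad,th,ax=0):
    a,u,r=axes(yaw); return np.array(hub)+rad*(np.cos(th)*u+np.sin(th)*r)+ax*a
def proj(P,c):
    P=np.atleast_2d(P).astype(float)
    return cv2.projectPoints(P,cv2.Rodrigues(c["R"])[0],c["t"],c["K"],c["D"])[0][:,0]
def tyrepts(hub,yaw):
    o=[]
    for th in np.linspace(0,2*np.pi,90,endpoint=False):
        for p in np.linspace(0,2*np.pi,12,endpoint=False):
            o.append(pt(hub,yaw,.135+.0165*np.cos(p),th,.0165*np.sin(p)))
    return np.array(o)
def wristcam(c,obs):
    from scipy.spatial.transform import Rotation as Ro
    T=np.eye(4);T[:3,:3]=Ro.from_euler('xyz',obs["tcp_rot"]).as_matrix();T[:3,3]=obs["ee_pos"]
    W=np.linalg.inv(T@c["T_tool_cam"]);c["R"]=W[:3,:3];c["t"]=W[:3,3];return c
E
cat > fit.py <<'E'
from h import *
from scipy.optimize import minimize
d=pickle.load(open("a.pkl","rb"))
ms={}
for n in("side","top"):
    m=d[n,"tyre"][0]["mask"].astype(np.uint8)
    cs=max(cv2.findContours(m,cv2.RETR_EXTERNAL,cv2.CHAIN_APPROX_NONE)[0],key=cv2.contourArea)
    ms[n]=cv2.convexHull(cs)[:,0].astype(float)
dirs=np.c_[np.cos(np.linspace(0,2*np.pi,48,endpoint=False)),np.sin(np.linspace(0,2*np.pi,48,endpoint=False))]
def f(v,pr=False):
    e=0
    for n in ms:
        p=proj(tyrepts([v[0],v[1],.172],v[2]),d[n])
        dd=(p@dirs.T).max(0)-(ms[n]@dirs.T).max(0)
        e+=np.sum(np.minimum(dd**2,16)); 
        if pr: print(n,np.round(dd,1))
    return e
best=min((minimize(f,[.6,.1,y],method="Nelder-Mead",options=dict(xatol=1e-5,fatol=1e-4,maxiter=2000)) for y in(-.3,0,.3)),key=lambda r:r.fun)
print(best.x,best.fun);f(best.x,True)
np.save("pose.npy",best.x)
for n in ms:
    im=d[n]["image"].copy()
    x,y,w,h=[int(v) for v in d[n,"tyre"][0]["bbox"]]
    S=4;x0=x-w//2-15;y0=y-h//2-15;cr=cv2.resize(im[y0:y0+h+30,x0:x0+w+30],None,fx=S,fy=S,interpolation=cv2.INTER_CUBIC)
    cv2.imwrite(f"pics/b0_{n}.png",cr)
    hub=[best.x[0],best.x[1],.172]
    for k in range(12):
        for rad in(.113,):
            q=(proj(pt(hub,best.x[2],rad,k*np.pi/6,-.01),d[n])[0]-[x0,y0])*S
            cv2.circle(cr,tuple(int(v) for v in q),3,(0,0,255) if k else (0,255,0),-1)
            cv2.putText(cr,str(k),tuple(int(v) for v in q),0,.6,(255,0,255),2)
    cv2.imwrite(f"pics/b_{n}.png",cr); print(cr.shape)
E
python3 fit.py
```

```text
[ 0.56137855 -0.02352406  0.07696957] 93.68461222540998
side [ 0.4 -0.2  0.1 -0.3 -0.9 -0.9 -0.6 -0.5 -0.3 -0.1 -0.  -0.3 -0.5 -0.6
 -0.3 -0.5 -0.7 -0.8  0.   0.1 -0.4 -0.4 -0.4 -0.7 -0.5 -0.6 -1.  -1.2
 -0.9 -0.8 -0.7 -1.1 -1.4 -1.3 -1.1 -0.9 -0.2 -0.9 -0.8 -0.9 -0.5 -0.
  0.3 -0.3 -0.6 -0.   0.   0.1]
top [-0.6 -1.4 -1.7 -1.6 -1.6 -1.9 -1.9 -2.  -2.  -1.4 -0.9  0.1 -0.8 -0.2
 -0.3 -0.7 -0.9 -1.3 -1.3 -1.3 -1.  -0.8 -0.6 -0.3  0.1 -0.4 -0.8 -1.1
 -1.3 -1.5 -1.4 -1.9 -2.2 -1.6 -0.7 -1.4 -1.  -0.3 -0.3 -1.2 -1.7 -1.7
 -1.  -1.1 -0.8 -1.  -1.1 -0.9]
(636, 500, 3)
(360, 672, 3)
```

View pics/b_side.png

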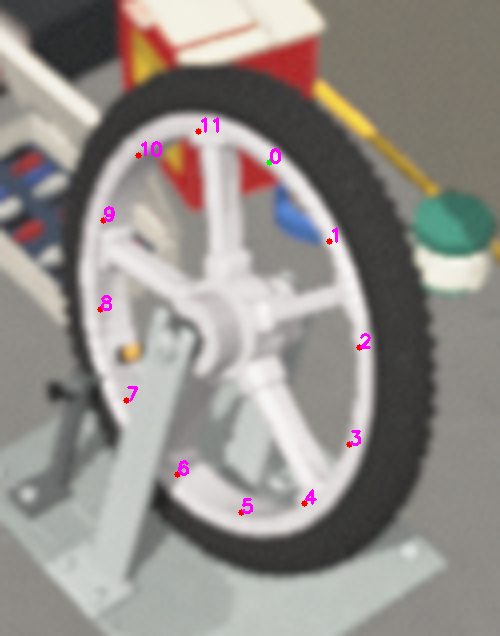

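View pics/b_top.png

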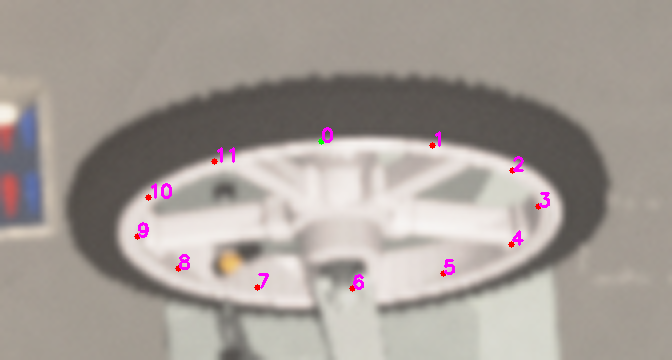

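View pics/b0_side.png

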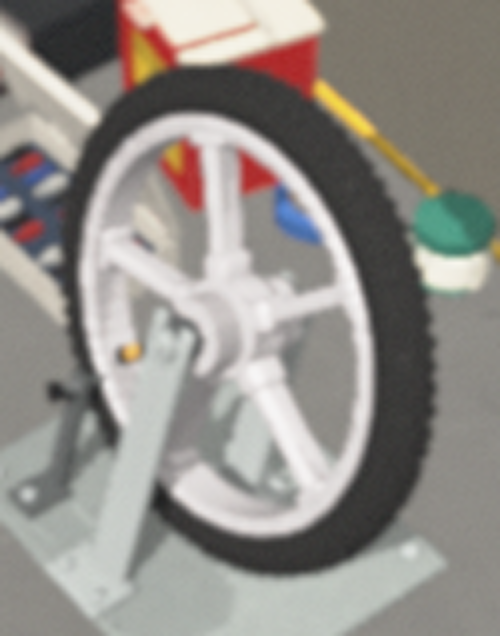

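View pics/b0_top.png

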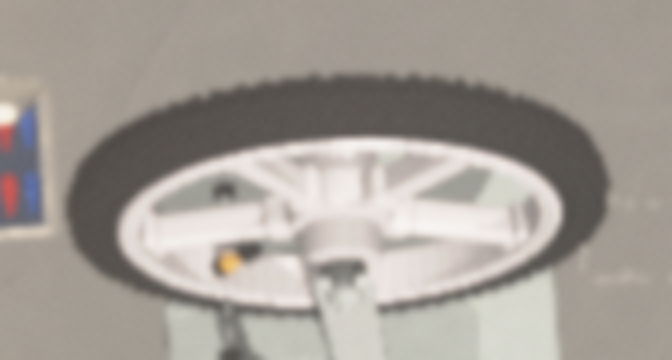

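```bash
cat >> h.py <<'E'
from scipy.spatial.transform import Rotation as Ro
def toolpose(hub,yaw,rad,th,ax,tilt,sgn=1,rot=0.0,yawoff=0.0,psi=None):
    """TCP at rad/th/ax; tool z = axle dir tilted further down by tilt; x_t along radial (angle psi, default th)+rot"""
    a,u,r=axes(yaw)
    Rz=cv2.Rodrigues(np.array([0,0,yaw+yawoff]))[0]
    z=Rz@np.array([np.cos(.3+tilt),0,-np.sin(.3+tilt)])
    psi=th if psi is None else psi
    x=sgn*(np.cos(psi+rot)*u+np.sin(psi+rot)*r)
    x=x-z*(x@z);x/=np.linalg.norm(x);y=np.cross(z,x)
    return pt(hub,yaw,rad,th,ax),Ro.from_matrix(np.c_[x,y,z]).as_euler('xyz')
E
python3 - <<'E'
from h import *
from plant import robot
v=np.load("pose.npy");hub=[v[0],v[1],.172]
for tilt in(0,.2,.4,.6):
  for sgn in(1,-1):
   for rot in (0,np.pi/2):
    row=[]
    for ax in(-.07,.004):
     for deg in range(-60,110,20):
      p,o=toolpose(hub,v[2],.078,np.radians(deg),ax,tilt,sgn,rot)
      q=robot.ik(p,o); row.append('....' if q is None else f'{q[5]:.1f}')
    print(tilt,sgn,round(rot,1),row)
print(robot.observe()["time_s"])
E
```

```text
0 1 0 ['....', '....', '....', '....', '....', '....', '....', '....', '....', '2.4', '....', '....', '-2.4', '-2.1', '-1.7', '-1.4', '-1.2', '-0.9']
0 1 1.6 ['....', '....', '....', '....', '....', '....', '....', '....', '....', '-2.3', '-1.8', '-1.3', '-0.9', '-0.5', '-0.2', '0.1', '0.4', '0.7']
0 -1 0 ['....', '....', '....', '....', '....', '....', '....', '....', '....', '-0.7', '-0.2', '0.3', '0.7', '1.1', '1.4', '1.7', '2.0', '2.2']
0 -1 1.6 ['....', '....', '....', '....', '....', '....', '....', '....', '....', '0.9', '1.3', '1.8', '2.3', '....', '....', '....', '....', '-2.5']
0.2 1 0 ['....', '....', '-1.7', '-1.4', '-1.2', '-1.0', '-0.7', '-0.5', '....', '....', '....', '-2.2', '-1.8', '-1.5', '-1.2', '-1.0', '-0.7', '-0.5']
0.2 1 1.6 ['....', '....', '-0.1', '0.1', '0.4', '0.6', '0.8', '1.0', '....', '-1.7', '-1.1', '-0.6', '-0.2', '0.1', '0.3', '0.6', '0.8', '1.0']
0.2 -1 0 ['....', '....', '1.4', '1.7', '2.0', '2.2', '2.4', '....', '....', '-0.2', '0.5', '1.0', '1.4', '1.7', '1.9', '2.2', '2.4', '....']
0.2 -1 1.6 ['....', '....', '....', '....', '....', '-2.5', '-2.3
[... 568 characters left out ...]
2.3', '-2.1', '-1.9', '-1.6', '-1.4', '....', '....', '....', '-2.6', '-2.4', '-2.2', '-2.0', '-1.7', '-1.5']
0.6 1 0 ['-1.5', '-1.2', '-0.9', '-0.6', '-0.3', '-0.0', '0.2', '0.4', '0.6', '-1.5', '-1.2', '-0.9', '-0.6', '-0.3', '-0.0', '0.2', '0.4', '0.6']
0.6 1 1.6 ['0.2', '0.5', '0.8', '0.9', '1.1', '1.3', '1.6', '1.9', '2.2', '0.3', '0.6', '0.8', '1.0', '1.2', '1.4', '1.6', '1.9', '2.3']
0.6 -1 0 ['1.6', '1.9', '2.2', '2.5', '....', '....', '....', '....', '-2.5', '1.7', '1.9', '2.2', '2.6', '....', '....', '....', '....', '-2.5']
0.6 -1 1.6 ['....', '....', '-2.4', '-2.2', '-2.0', '-1.8', '-1.6', '-1.2', '-0.9', '....', '....', '-2.4', '-2.2', '-2.0', '-1.8', '-1.5', '-1.2', '-0.9']
0.95
```

```bash
cat > look.py <<'E'
from h import *
def look(robot,name,V=None,hub=None,yaw=None,cam="wrist"):
    o=robot.observe();c=robot.capture(cam)
    if cam=="wrist":c=wristcam(c,o)
    pickle.dump(c,open(f"{name}.pkl","wb"))
    im=c["image"].copy();cv2.imwrite(f"pics/{name}_raw.png",im)
    if V is not None:
        for s in(36,108,180,252,324):
            th=V+np.radians(s)
            for k in(-1,1):
                pts=[pt(hub,yaw,rr,th+k*np.arcsin(.006/rr),-.01) for rr in(.044,.075,.105)]
                cv2.polylines(im,[proj(pts,c).astype(int)],False,(0,0,255),1)
        cv2.polylines(im,[proj([pt(hub,yaw,rr,V,0) for rr in(.076,.113)],c).astype(int)],False,(0,255,0),1)
        cv2.polylines(im,[proj([pt(hub,yaw,.113,t,-.0155) for t in np.linspace(0,6.28,60)],c).astype(int)],True,(255,0,0),1)
    cv2.imwrite(f"pics/{name}.png",im)
    return c
E
python3 - <<'E'
from h import *;from look import look
from plant import robot
v=np.load("pose.npy");hub=[v[0],v[1],.172];yaw=v[2]
robot.grab(20)
p,o=toolpose(hub,yaw,.073,np.radians(-60),-.09,.45)
w=np.array([.36,.25,.33])
print(p,o,robot.ik(w,o),robot.ik(p,o))
robot.movep(w,o)
robot.movep(p,o)
print({k:robot.observe()[k] for k in("time_s","q","ee_pos","opening","contact_force")})
look(robot,"c_w",np.radians(228),hub,yaw)
look(robot,"c_s",np.radians(228),hub,yaw,"side")
E
```

```text
[0.48154617 0.0337267  0.2334666 ] [ 2.38056411 -0.34426187  1.307207  ] [ 0.77462814 -0.68995873  2.34368179 -0.63885083  0.90807673 -0.14358853] [-0.20877682 -0.62122604  2.49102933  0.4343423   0.5122125  -1.67327179]
{'time_s': 4.375, 'q': array([-0.20773524, -0.62014778,  2.49008924,  0.43394913,  0.51266656,
       -1.67266703]), 'ee_pos': array([0.4817401 , 0.03417729, 0.23354286]), 'opening': 0.0008796333376232473, 'contact_force': array([-0.67545118,  0.33249106, -0.3797916 ])}
```

View pics/c_w.png

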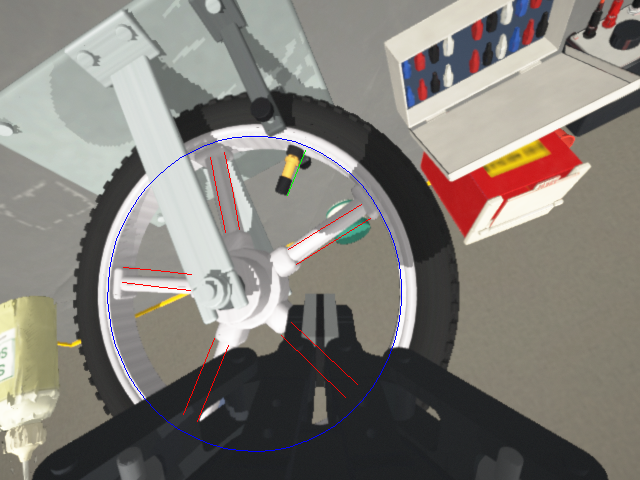

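```bash
python3 -c "
import cv2
for n in('c_s','c_s_raw'):
    i=cv2.imread(f'pics/{n}.png')[130:290,250:390];cv2.imwrite(f'pics/{n}_z.png',cv2.resize(i,None,fx=3.6,fy=3.6,interpolation=2))"
```

```text
(no output)
```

View pics/c_s_z.png

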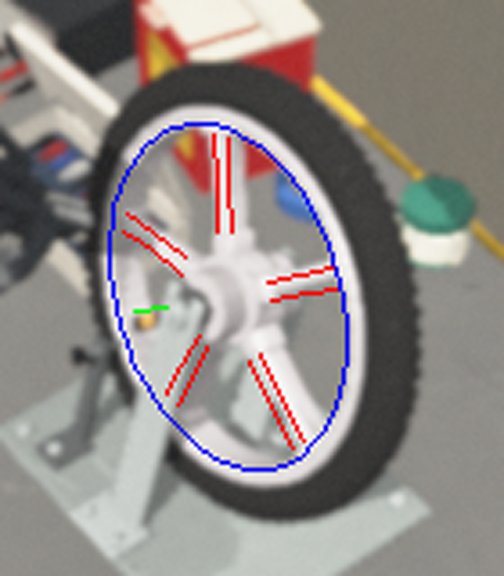

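```bash
cat > arc.py <<'E'
from h import *
def arc(robot,hub,yaw,d0,d1,step=7,rad=.073,ax=.006,tilt=.45,vel=.035,fs=8):
    n=max(1,int(np.ceil(abs(d1-d0)/step)))
    for d in np.linspace(d0,d1,n+1)[1:]:
        p,o=toolpose(hub,yaw,rad,np.radians(d),ax,tilt)
        hit=robot.move_l(p,o,vel=vel,f_stop=fs)
        s=robot.observe();print(round(d,1),hit,round(s["time_s"],1),np.round(s["contact_force"],1),np.round(s["ee_pos"]-p,4))
        if hit:return d
    return d1
E
python3 - <<'E'
from arc import *;from look import look
from plant import robot
v=np.load("pose.npy");hub=[v[0],v[1],.172];yaw=v[2]
p,o=toolpose(hub,yaw,.073,np.radians(-66),-.06,.45); robot.move_l(p,o,vel=.1,f_stop=8)
p,o=toolpose(hub,yaw,.073,np.radians(-66),.006,.45); print(robot.move_l(p,o,vel=.06,f_stop=5))
print(robot.observe()["contact_force"])
e=arc(robot,hub,yaw,-66,-20)
look(robot,"d_w",np.radians(225.5),hub,yaw);look(robot,"d_s",np.radians(225.5),hub,yaw,"side")
i=cv2.imread('pics/d_s_raw.png')[130:290,250:390];cv2.imwrite('pics/d_s_z.png',cv2.resize(i,None,fx=3.6,fy=3.6,interpolation=2))
E
```

```text
False
[-0.10624824 -0.21686043  0.10318581]
-59.4 False 6.6 [-0.8 -0.4 -0.2] [-0.     -0.0001  0.0003]
-52.9 False 7.0 [0.2 0.1 1.2] [-0.0002  0.0001 -0.0002]
-46.3 False 7.4 [ 0.2  0.6 -0.9] [-0.0002  0.0001 -0.0002]
-39.7 False 7.8 [-0.9  0.  -0.9] [-0.0003  0.0001 -0.0005]
-33.1 False 8.1 [ 0.2  1.  -0.2] [ 0.0001 -0.0001  0.0001]
-26.6 False 8.5 [ 0.6 -0.1  0.2] [ 0.0001 -0.0001  0.0001]
-20.0 False 8.9 [0.4 0.7 0.2] [ 0.     -0.0001  0.    ]
```

View pics/d_w.png

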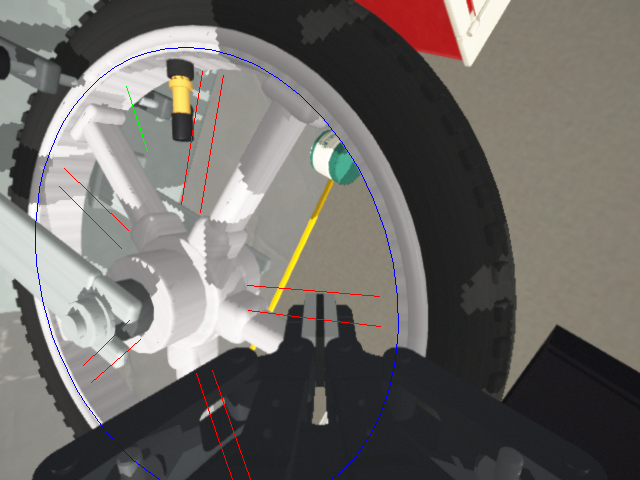

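View pics/d_s_z.png

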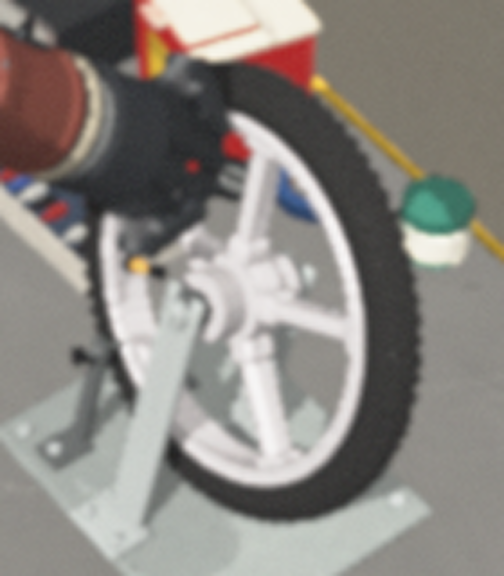

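```bash
python3 - <<'E'
from arc import *;from look import look
from plant import robot
v=np.load("pose.npy");hub=[v[0],v[1],.172];yaw=v[2]
e=arc(robot,hub,yaw,-20,45)
V=np.radians(e-(-20)+255)
look(robot,"e_w",V,hub,yaw);look(robot,"e_s",V,hub,yaw,"side")
i=cv2.imread('pics/e_s_raw.png')[130:290,250:390];cv2.imwrite('pics/e_s_z.png',cv2.resize(i,None,fx=3.6,fy=3.6,interpolation=2))
E
```

```text
-13.5 False 9.4 [0.  0.3 0.3] [ 0.     -0.0001  0.    ]
-7.0 False 9.8 [-0.   0.1 -0.2] [-0.     -0.0001 -0.0001]
-0.5 False 10.2 [-0.  -0.7 -0.5] [-0.0001 -0.0001 -0.0001]
6.0 False 10.6 [-0.1  0.2 -0.3] [-0.0001 -0.0001 -0.0002]
12.5 False 10.9 [ 0.8 -0.2  0.1] [-0.0001 -0.0001 -0.0001]
19.0 False 11.3 [-0.6 -0.2  0.4] [-0.0001 -0.     -0.0001]
25.5 False 11.7 [-0.7  0.2  0.3] [-0.0001 -0.     -0.0002]
32.0 False 12.1 [-0.  -0.5 -0.5] [-0.0001 -0.     -0.0001]
38.5 False 12.5 [ 0.6 -0.2  0.7] [-0.0001 -0.0001 -0.0001]
45.0 False 12.9 [0.7 1.4 0.2] [-0.0001 -0.     -0.0002]
```

View pics/e_w.png

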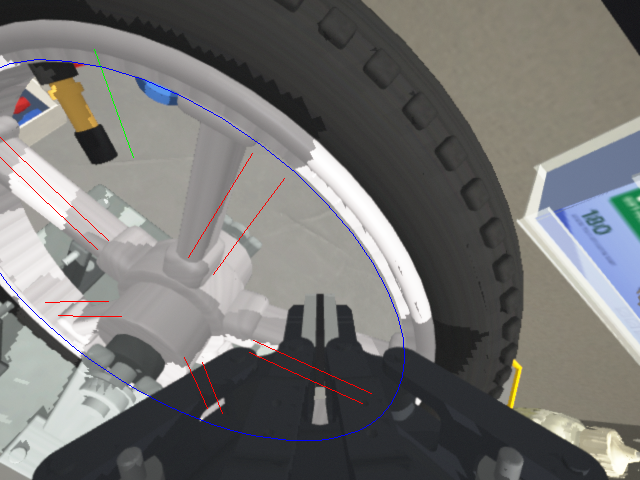

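View pics/e_s_z.png

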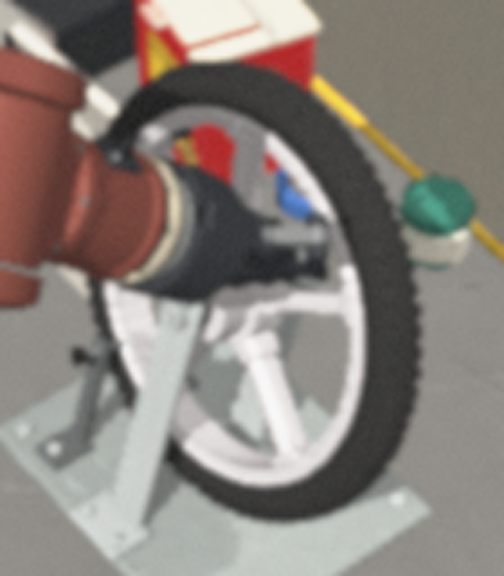

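```bash
python3 - <<'E'
from arc import *;from look import look
from plant import robot
v=np.load("pose.npy");hub=[v[0],v[1],.172];yaw=v[2]
e=arc(robot,hub,yaw,45,82,vel=.03)
V=np.radians(-10)
look(robot,"f_w",V,hub,yaw);look(robot,"f_s",V,hub,yaw,"side");look(robot,"f_t",V,hub,yaw,"top")
i=cv2.imread('pics/f_s_raw.png')[130:290,250:390];cv2.imwrite('pics/f_s_z.png',cv2.resize(i,None,fx=3.6,fy=3.6,interpolation=2))
i=cv2.imread('pics/f_t.png')[180:290,200:380];cv2.imwrite('pics/f_t_z.png',cv2.resize(i,None,fx=4,fy=4,interpolation=2))
E
```

```text
51.2 False 13.4 [ 0.1 -0.2 -0.3] [-0.     -0.0001 -0.0001]
57.3 False 13.8 [-0.   0.2 -0.8] [-0.0001 -0.0001 -0.0001]
63.5 False 14.2 [-0.1  0.2  1.2] [-0.0001 -0.     -0.0002]
69.7 False 14.6 [0.6 0.3 0.8] [-0.0001 -0.     -0.0003]
75.8 False 15.0 [-0.4 -0.   0.2] [-0.0002  0.     -0.0003]
82.0 False 15.4 [ 0.1 -1.   0.1] [-0.0002  0.     -0.0003]
```

View pics/f_w.png

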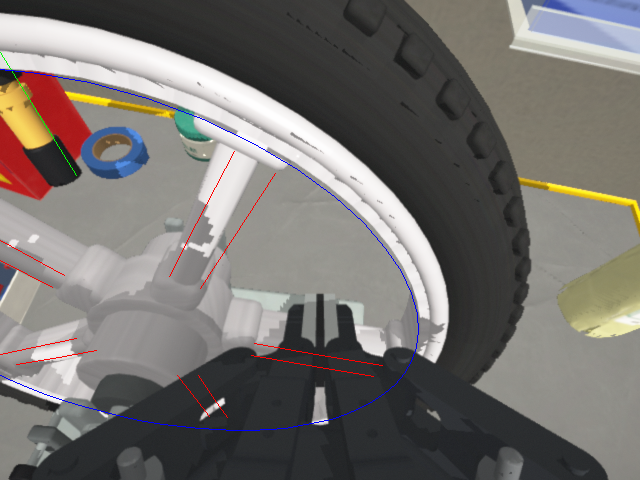

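View pics/f_s_z.png

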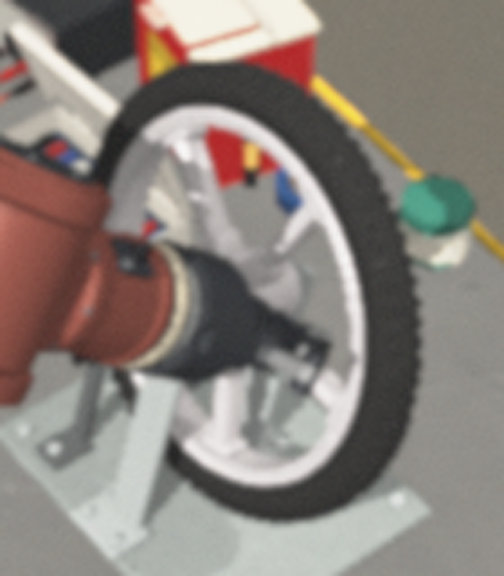

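View pics/f_t_z.png

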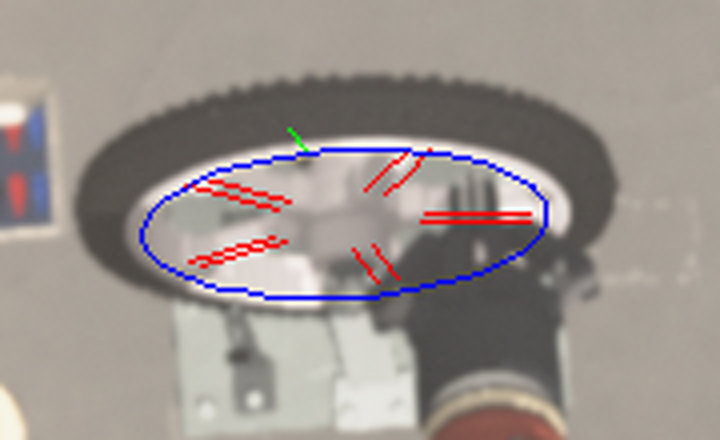

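```bash
cat > fit2.py <<'E'
from h import *
from scipy.optimize import least_squares
d=pickle.load(open("a.pkl","rb"))
C={k:pickle.load(open(f"{k}_w.pkl","rb")) for k in"cdef"}
tip=dict(c=(281,193),d=(182,140),e=(104,160),f=(67,182))
sil=[("c",(1,0),458),("c",(-1,0),-75),("c",(0,-1),-90),("d",(1,0),515),("e",(1,0),522),("f",(1,0),527)]
dirs=np.c_[np.cos(np.linspace(0,2*np.pi,24,endpoint=False)),np.sin(np.linspace(0,2*np.pi,24,endpoint=False))]
ms={}
for n in("side","top"):
    m=d[n,"tyre"][0]["mask"].astype(np.uint8)
    cs=max(cv2.findContours(m,cv2.RETR_EXTERNAL,cv2.CHAIN_APPROX_NONE)[0],key=cv2.contourArea)
    ms[n]=(cv2.convexHull(cs)[:,0]@dirs.T).max(0)
def f(v,pr=False):
    hub=[v[0],v[1],.172];T=tyrepts(hub,v[2]);o=[]
    for n in ms:o+=list(((proj(T,d[n])@dirs.T).max(0)-ms[n]+.8)*.7)
    for k,dr,val in sil:o.append(((proj(T,C[k])@np.array(dr)).max()-val)/2.5)
    for i,k in enumerate("cdef"):o+=list((proj(pt(hub,v[2],.076,v[3+i]),C[k])[0]-tip[k])/2.5)
    return np.array(o)
r=least_squares(f,[.561,-.0235,.077]+list(np.radians([225,255,313,350])),loss="soft_l1")
print(r.x[:3],np.degrees(r.x[3:]));print(np.round(f(r.x)[48:],1))
print(np.round(f(r.x)[:48],1))
np.save("pose2.npy",r.x[:3])
E
python3 fit2.py
```

```text
[ 0.56043792 -0.02408755  0.06796517] [224.37903343 245.19242712 308.5090679  347.21713988]
[-0.1  0.  -1.5 -0.6 -0.7 -0.7 -0.1  0.2  0.   0.1 -0.  -0.4 -0.1 -1.4]
[ 0.4  0.3 -0.2  0.1  0.5  0.8  0.5  0.7  0.4  0.8  0.4  0.3  0.1 -0.3
 -0.3 -0.1 -0.6 -0.3  0.3 -0.2 -0.   0.5 -0.2  0.2  0.4 -0.3 -0.1 -0.2
 -0.3  0.4  0.2  0.3 -0.2 -0.5 -0.3 -0.   0.4 -0.1 -0.5 -0.6 -1.2 -0.2
 -0.5 -0.2 -1.  -0.4 -0.2 -0.2]
```

```bash
python3 - <<'E'
from arc import *;from look import look
from plant import robot
v=np.load("pose.npy");hub=[v[0],v[1],.172];yaw=v[2]
e=arc(robot,hub,yaw,82,93.7,step=4,vel=.02)
v=np.load("pose2.npy");hub=[v[0],v[1],.172];yaw=v[2]
V=0
look(robot,"g_w",V,hub,yaw);look(robot,"g_s",V,hub,yaw,"side")
i=cv2.imread('pics/g_s.png')[130:290,250:390];cv2.imwrite('pics/g_s_z.png',cv2.resize(i,None,fx=3.6,fy=3.6,interpolation=2))
E
```

```text
85.9 False 16.0 [1.  0.2 0.1] [-0.0001 -0.0001 -0.0002]
89.8 False 16.4 [ 0.6 -0.4  0.9] [-0.0003  0.     -0.0005]
93.7 False 16.8 [ 0.9  0.1 -0.1] [-0.0003  0.0001 -0.0006]
```

View pics/g_w.png

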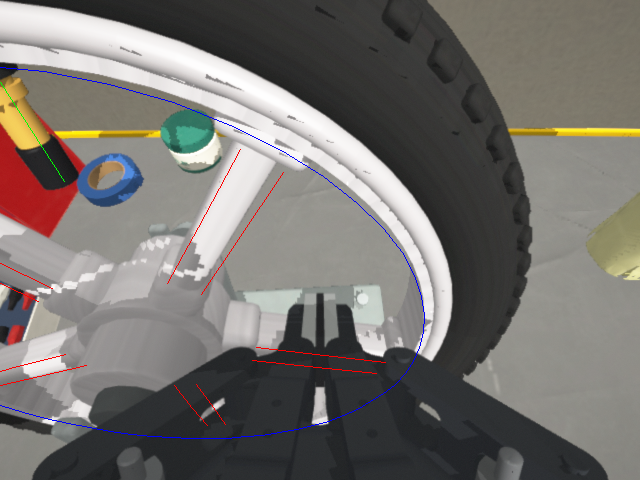

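View pics/g_s_z.png

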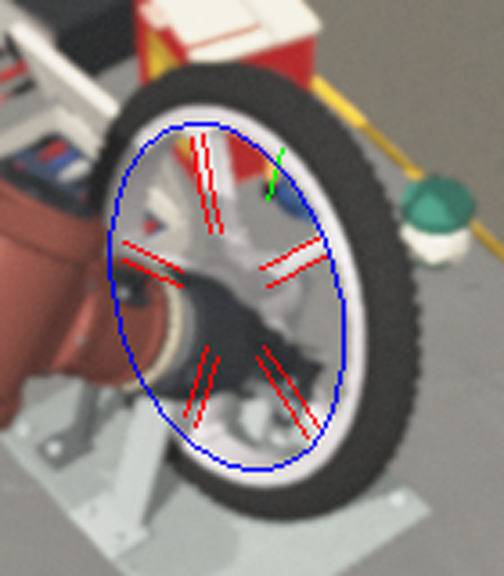

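```bash
cat >fin.py <<'E'
from arc import *;from look import look
from plant import robot
v=np.load("pose.npy");hub=[v[0],v[1],.172];yaw=v[2]
arc(robot,hub,yaw,93.7,80,step=8)
p,o=toolpose(hub,yaw,.073,np.radians(80),-.075,.45); print(robot.move_l(p,o,vel=.08,f_stop=8))
p,o=toolpose(hub,yaw,.073,np.radians(45),-.105,.45); robot.movep(p,o)
v=np.load("pose2.npy");hub=[v[0],v[1],.172];yaw=v[2]
look(robot,"h_w",0,hub,yaw);look(robot,"h_s",0,hub,yaw,"side");look(robot,"h_t",0,hub,yaw,"top")
i=cv2.imread('pics/h_s_raw.png')[130:290,250:390];cv2.imwrite('pics/h_s_z.png',cv2.resize(i,None,fx=3.6,fy=3.6,interpolation=2))
print(robot.observe()["time_s"])
E
python3 fin.py
```

```text
86.8 False 17.3 [ 0.1 -0.3 -0.8] [-0.0001  0.0002 -0.0001]
80.0 False 17.7 [-1.1 -0.4  0.7] [-0.0001  0.0001 -0.0001]
False
19.4167
```

View pics/h_w.png

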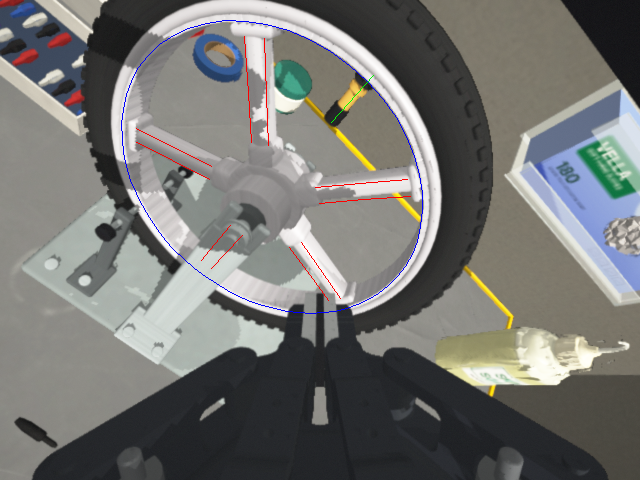

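View pics/h_s_z.png

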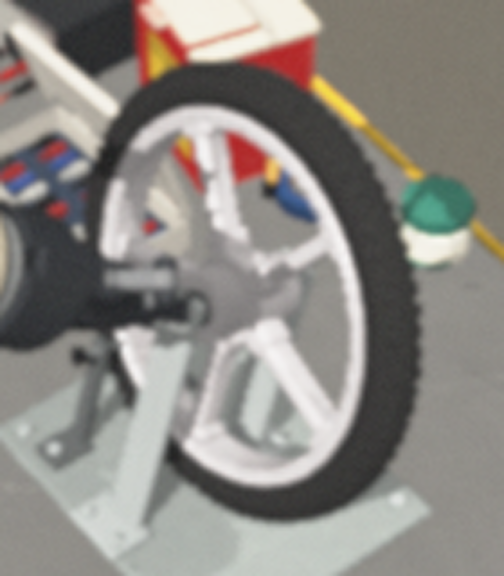

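View pics/h_t.png

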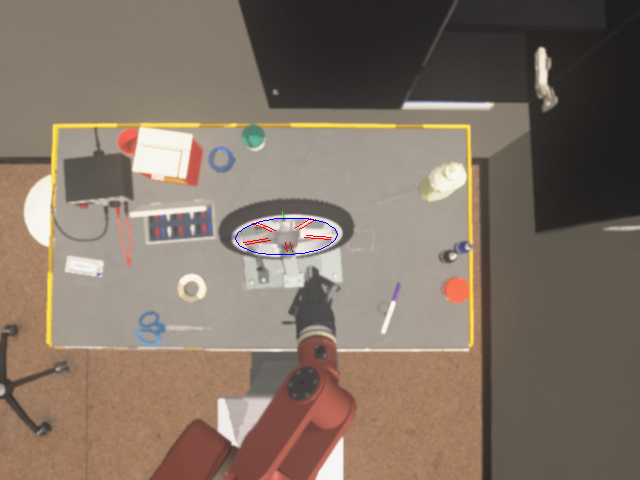

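```bash
python3 - <<'E'
from plant import robot
o=robot.observe();print(o["contact_force"],o["qd"].round(4))
robot.hand_in()
E
```

```text
[ 0.09224454 -0.28580529  0.40564993] [-0.0049  0.0054 -0.0002 -0.0033  0.0022 -0.007 ]
the job is handed in; nothing more can be done
```

The valve stem now stands at the top of the wheel, within about 2° of straight above the axle by my camera fit. I handed the job in about 19.5 s into the 64 s.

I pushed one spoke clockwise with the shut fingertips, in a single slow arc. That took the valve from about 224° round to the top. I then backed off the spoke and drew the fingers out along the axle.

- **Valve position:** a fresh wrist picture with the wheel in full view showed the dust-cap tip about 4 pixels from the model drawn for a valve exactly at the top.
- **Rest and contact:** the fingers are about 100 mm clear of the wheel, and the force reading is at noise level. I did not measure the wheel's speed separately, but the valve was in the same place before and after I let go.
- **Pushing force:** the readings at the end of each step were all under about 1.5 N, and no force stop tripped on the way.
- **Things standing around:** the bottle, jar, tape and marker look unmoved in the top camera picture. I judged this by eye and did not measure it.
- **One disagreement:** in the side camera the spoke overlay sat about 2 pixels off. My first estimate of the stand's pose was also slightly off, so I refined it with the wrist pictures before the last part of the push.

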